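# Hold back the sprung tensioner of a wreath-hoop jig

### The job

Pick the long square push bar out of the parts tray and, with its end, push the jig's sprung tensioner arm back past its ratchet click until it is at or almost at its back stop. Finish while holding it back there with the bar still in the gripper, so that a hoop can be slipped on. Touch the arm only with the bar, leave the other pieces in the tray and do not disturb the things on the table.

Things in the scene. Friction and masses are not known exactly. Their poses are not given: they have to be found in the camera images.
- push_bar: the push bar: plain light-wood square bar, 170 mm long, 24 x 24 mm section, about 70 g, lying in the tray. Origin: centre of its underside (12 mm below its middle); its x axis runs along its length, z up. Both ends are alike. It is the only piece that is both square and long.
- dowel: bystander in the tray: round light-wood dowel, 24 mm diameter, 170 mm long, lying along its x axis; can roll. Stays in the tray.
- short_bar: bystander in the tray: square light-wood bar of the same 24 x 24 mm section but only 85 mm long, along its x axis. Stays in the tray.
- glue_stick: bystander in the tray: thin white round stick, 12 mm diameter, 110 mm long. Stays in the tray.
- tray: fixed open grey tray, 220 mm (its x) by 290 mm (its y) outside, walls 5 mm thick and 30 mm high, floor 5 mm thick. Origin: centre of its underside, on the table. The four pieces lie in four lanes roughly along the tray's x, about 58 mm apart, in any order. Tray and jig may swap sides of the table.
- jig: fixed hoop jig: plywood base plate, 12 mm thick, from x -70 to +175 mm and y -120 to +95 mm in its frame. Origin: on the table, under the middle of the arm's swing. The arm is pushed along the jig's +x, from its -x side. The pawl slide is on the +y side. Nothing of the jig stands higher than 80 mm.
- guard_gap (a point): middle of the opening in the jig's finger guard, 55 mm above the table, at jig x -62, y 0 mm. The guard is two upright metal plates, 5 mm thick, 24 mm wide, up to 75 mm high; the gap between them is 60 mm wide (jig y -30 to +30) and open at the top and down to the base plate. The bar goes in through it; the gripper stays in front.
- idler_arm: the sprung tensioner arm of the jig: steel flat bar lying across the jig, 36 to 56 mm above the table, 110 mm long, pivoted about a vertical axis at its origin (jig x 0, y -85 mm, on the table's level), with an upright round push boss on its front (-x) side, a white idler roller on its back and a tooth at its free +y end. Turns with tensioner.
- boss (a point): centre of the push boss on the arm, 55 mm above the table: an upright steel cylinder, 20 mm diameter, from 30 to 80 mm above the table. Push the bar's end against its front (-x side in the jig's frame). At rest it lies at jig x -35, y -6 mm; at the back stop at x +7, y +1 mm, moving with the arm on an arc of 86 mm radius about the pivot.
- tensioner (a joint): angle of the tensioner arm in rad: 0 at rest (towards the robot), 0.5 pushed fully back to its fixed stop. Its spring pushes back to 0: about 3 N at the boss at rest, nearly 9 N at the stop. From about 0.2 the tooth lifts the pawl (up to about 17 N in all); at about 0.36 the pawl snaps back behind the tooth (the click). Let go after that, the arm falls back onto the pawl, to about 0.36.
- pawl (a joint): travel in m of the pawl slider, a small dark steel sprung block with a wedge nose at the +y side of the jig: 0 at rest, up to about 0.007 while the tooth passes, back to 0 after the click. It is worked by the arm only.
- pine_cone: bystander: small brown pine cone, 30 mm across, 33 mm high, on the table between tray and jig. Origin: centre of its underside.
- spool: bystander: empty white plastic spool standing on end, 60 mm diameter, 36 mm high, on the table beyond the tray and the jig, near the middle of the far side. Origin: centre of its underside.
- hoop: bystander: plain wooden wreath hoop lying flat, 184 mm outside diameter, 14 mm thick, at the left side of the table. Origin: its centre, on the table.
Things that resemble listed ones, but are neither listed nor needed, are in the scene too. Leave any orange look-alike of the push_bar alone.

How it is judged (in metres and radians):
On the way, in this order (a step that is already met when the one before it is completed fails the run):
1. the push bar is lifted clear of the tray in the gripper (height (world z) of push_bar above 0.035 m and contact force between the fingers and push_bar above 1 N), for 0.1 s.
2. the bar, held in the gripper, has begun to push the arm back (contact force between push_bar and idler_arm above 1.5 N and contact force between the fingers and push_bar above 1 N and height (world z) of push_bar above 0.025 m and value of joint tensioner above 0.06 rad).
3. the arm is past its click and held there by the bar (value of joint tensioner above 0.42 rad and value of joint pawl below 0.002 m and contact force between push_bar and idler_arm above 1.5 N and contact force between the fingers and push_bar above 1 N and height (world z) of push_bar above 0.025 m), for 0.3 s.
At the end, for the whole second after the job is handed in: The arm is held at 0.42 rad or more (stop at 0.5, pawl catch at 0.36) and still, the pawl is back at rest (under 2 mm), the bar pushes on the arm with over 1.5 N, is roughly level (within 20 degrees), is gripped by the fingers and its underside is over 25 mm above the table (all of step 3 and angle between push_bar's own x axis and vertical above 1.2 rad and velocity of joint tensioner between -0.1 and 0.1 rad/s); the arm keeps its last pose, push and grip.
It fails at once if the robot itself touches the tensioner arm (contact force between any of the fingers, the arm and idler_arm above 1 N).
It fails at once if another piece is taken out of the tray (height (world z) of any of dowel, short_bar, glue_stick above 0.06 m).
It fails at once if a thing on the table is disturbed (moved over 30 mm) (distance of any of pine_cone, spool, hoop from where it was at the start of the episode above 0.03 m).
It also fails if it takes over 51 s, if anything falls off the work surface, if the arm or the gripper's body presses on something with over 40 N, if the wrist force passes 120 N, or if a joint passes its speed limit or range.

### The arm

A 6-joint arm with a two-finger parallel gripper is mounted at the origin on the work surface. World frame = base frame: x ahead of the robot, y to its left, z up, the work surface at z = 0. Lengths are in m, angles in degrees, forces in N, time in s.
With the tool pointing down it reaches from about 0.375 to 0.9 m from the base axis. Payload 3.1 kg.
Tool frame: the origin (TCP) lies at the very end of the fingers, on their centre line; the grasp point (between the pads) lies 19 mm behind it; z points along the fingers, y is the direction in which the jaws open and shut (so a half turn about z gives the same grasp; the last joint's range is limited). The gripper opens to 87 mm and grips with 3 to 60 N. Pads are 19 mm wide; open, the fingers measure 117 mm over their backs; the gripper's body (75 mm by 190 mm) begins 51 mm behind the grasp point.
Start: joints at [-82.363, 30.224, 82.088, -0, 67.689, -10.227], TCP at [0.192, -0.595, 0.223] pointing down, gripper open.
Joint ranges: [-176.69, 176.69], [-43.24, 126.21], [12.49, 139.97], [-82, 262], [0, 151.66], [-163.58, 163.58]. Speed limits (degrees/s): [159.86, 159.86, 180, 180, 180, 180].

### API

Orientations are given as a 3x3 rotation matrix whose columns are the frame's x, y, z axes.
In Python, from rig import readout, capture, camera_model, bot, spot_in, regions_of gives the robot as it stands.
- The arm moves only by the tool send_rows, never from a script. Its argument "moves" is a list that holds one entry, the list of rows, each a list of 7 numbers: the turn, a rotation vector about the tool's x, y, z in degrees, then the shift along the tool's x, y, z in cm, then the opening, from -1 (shut) to 1 (fully open). A call has exactly 5 rows; each row shifts and turns the commanded pose from where the row before left it, along the tool's axes as they then stand; what a row does not reach is not made up. A row lasts 1/10 s, in which the tool goes at most 50 mm and 8.59 degrees, less where a joint would pass 70% of its speed; a pose out of reach is approached as far as the arm can. A call with a gripper value outside its range is refused whole. The fingers move at their own pace and stop on an object; the grip force is fixed at half the most. Time passes only in rows, so rows that do not move let the fingers close, or fill a call up. It gives the time, the measured TCP pose, the force and the opening at its end, in the units of the state.
- readout.read_state(): the state, without advancing time (a new reading comes with each control period).
- capture(name): name is "scene" or "top" or "wrist"; returns the picture (384x512x3 uint8, blue, green, red); there is no depth.
- camera_model(name): a dict with "camera_matrix" (3x3 intrinsics, pixels), "pose" (4x4, takes a point from camera to world coordinates). Camera axes: x right, y up, looking along -z (the intrinsics and any distortion apply to the point x, -y, -z); pixel columns grow to the right and rows downward; lengths in m; the calibration is good to about 2 mm. The wrist camera is an equidistant fisheye: a pixel r from the principal point sees the ray r / f radians off the axis. A picture is of the moment at which its call begins: read the wrist's pose just before it. camera_model takes no time and is no camera call; for the wrist camera it gives the pose at the moment of the call.
- bot.hand_in(): hands the job in, once; it reports no verdict.
Trained networks look in the newest picture that a camera, given by its name, has taken for a name from the list of things; names that differ only in an ending like _2 or _b are one class to them, and where a whole thing is asked for, a point or a joint stands for the part that bears it (a point fixed in the world has none). Each returns a list of dicts, best first, with "p" (0 to 1); they miss things now and then, are a little off and sometimes report something else, mostly with a low value. They report only what shows in the picture. A call takes as long as a camera call. They do not tell look-alikes from the thing itself.
- spot_in(camera, thing): "location" ([x, y, z] in m, in world coordinates, good to about 4 mm: the middle of the surface that is visible of it).
- regions_of(camera, thing): "mask" (384x512 bool, what is visible of it).
The state is a dict: "time_s": time; "joint_positions": joint angles; "qvel": joint speeds; "tau": joint torques, N m; "position": TCP position; "tcp_rot": TCP orientation; "force": force on the tool from outside, world axes, zero at the start; "moment": the same for the moment, N m; "opening": opening from 0.0 (shut) to 1.0 (fully open).
Only numpy, scipy, OpenCV 4.12 (cv2) and the standard library are available. Lean on these libraries where they do the work, as an engineer would, in place of code of your own. Each camera call takes 0.05 s, during which the arm holds its last target. There are 200 camera calls.

## Working session

There is one attempt and no reset: what is moved stays moved. The work goes in short steps, Python scripts to look and compute and a tool call to move; the robot and the scene stay as the last step left them, time stands still between calls to the robot, and variables do not carry over. Pictures are saved under pics/ and viewed, about 8 in all and at most 12, crops included, and the job is handed in when it is done.

Besides the shell and the picture viewer there is one more tool, called after "Call:" as name(argument=value, ...), one argument or row to a line, values as JSON. send_rows: Moves the arm, as the interface text tells. Its arguments: {"type":"object","properties":{"moves":{"type":"array","items":{"type":"array","items":{"type":"array","items":{"type":"number"}}}}},"required":["moves"]}

```bash
mkdir -p pics; ls
python3 - <<'E'
from rig import readout,capture,camera_model,bot,spot_in,regions_of
import cv2,numpy as np
np.set_printoptions(precision=4,suppress=True)
for c in ["scene","top"]:
    im=capture(c); cv2.imwrite(f"pics/{c}0.png",cv2.resize(im,(768,576)))
    m=camera_model(c); print(c,m["camera_matrix"],m["pose"],[k for k in m])
    for t in ["push_bar","dowel","short_bar","glue_stick","tray","jig","idler_arm","boss","pawl","pine_cone","spool","hoop","guard_gap"]:
        try: print(t,[(np.round(d["location"],3).tolist(),round(d["p"],2)) for d in spot_in(c,t)][:4])
        except Exception as e: print(t,e)
s=readout.read_state(); print(s["time_s"],s["position"],s["tcp_rot"])
E
```

```text
pics
scene [[444.7223   0.     251.8162]
 [  0.     444.7223 188.9113]
 [  0.       0.       1.    ]] [[ 0.4541 -0.4662  0.7593  1.4085]
 [ 0.8909  0.2339 -0.3893 -0.3491]
 [ 0.0039  0.8532  0.5215  0.671 ]
 [ 0.      0.      0.      1.    ]] ['camera_matrix', 'pose']
push_bar [([0.541, 0.247, 0.029], 0.79), ([0.257, 0.322, 0.022], 0.63)]
dowel [([0.559, 0.128, 0.028], 0.55)]
short_bar [([0.548, 0.18, 0.028], 0.86), ([0.529, -0.196, 0.059], 0.4)]
glue_stick [([0.523, 0.298, 0.014], 0.68)]
tray [([0.548, 0.215, 0.011], 0.69)]
jig [([0.585, -0.258, 0.014], 0.57)]
idler_arm [([0.528, -0.27, 0.056], 0.95)]
boss [([0.532, -0.266, 0.054], 0.7)]
pawl [([0.53, -0.195, 0.06], 0.47)]
pine_cone [([0.449, -0.006, 0.015], 0.61)]
spool [([0.806, -0.042, 0.032], 0.82)]
hoop [([0.505, 0.563, 0.012], 0.68)]
guard_gap [([0.584, -0.254, 0.012], 0.97)]
top [[441.7363   0.     261.1349]
 [  0.     441.7363 189.9938]
 [  0.       0.       1.    ]] [[-0.0304  0.9911 -0.1298  0.329 ]
 [-0.9995 -0.0316 -0.0076  0.1193]
 [-0.0117  0.1295  0.9915  1.5759]
 [ 0.      0.      0.      1.    ]] ['camera_matrix', 'pose']
push_bar [([0.245, 0.324, 0.026], 0.92), ([0.532, 0.247, 0.03], 0.64), ([0.452, -0.004, 0.016], 0.34)]
dowel [([0.54, 0.135, 0.032], 0.82), ([0.576, -0.25, 0.014], 0.7)]
short_bar [([0.545, 0.188, 0.031], 0.57)]
glue_stick [([0.448, -0.005, 0.014], 0.71), ([0.521, 0.299, 0.016], 0.66)]
tray [([0.534, 0.215, 0.005], 0.56)]
jig [([0.571, -0.245, 0.01], 0.56)]
idler_arm [([0.517, -0.257, 0.056], 0.65)]
boss []
pawl [([0.522, -0.187, 0.056], 0.45)]
pine_cone []
spool [([0.796, -0.036, 0.039], 0.72)]
hoop [([0.501, 0.578, 0.011], 0.56)]
guard_gap [([0.576, -0.248, 0.013], 0.71)]
1.4 [ 0.1918 -0.5948  0.2225] [[ 0.9518  0.3067  0.    ]
 [ 0.3067 -0.9518  0.    ]
 [ 0.0001 -0.     -1.    ]]
```

View pics/top0.png

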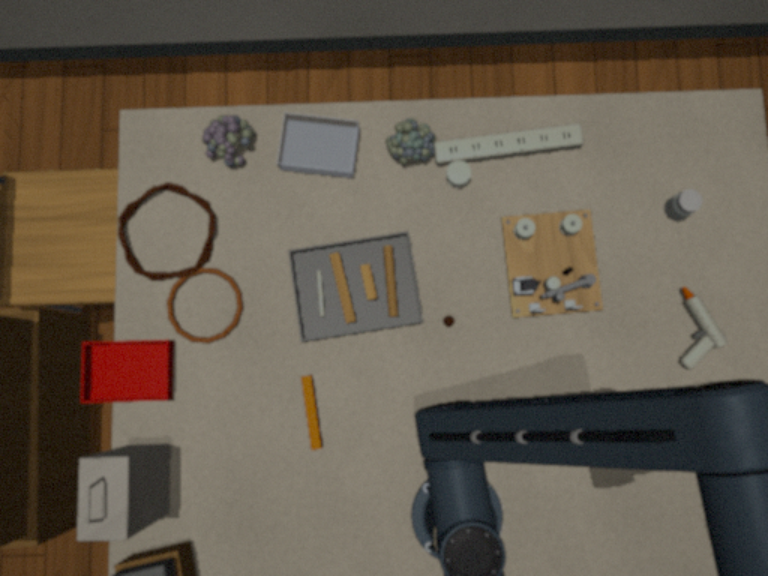

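View pics/scene0.png

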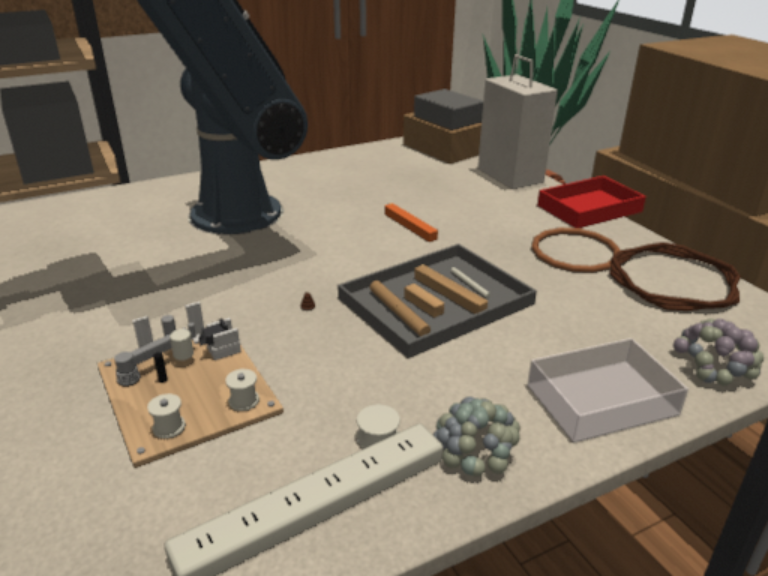

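Top view candidates for the push bar (zoomed px): long bar at (343,287), round dowel or bar at (391,282), short bar at (369,282), glue stick at (320,293), and an orange look-alike outside the tray at (312,412). My choice is (343,287). The jig is on the right, with its guard facing the robot. Next I'll take a close crop and measure from both cameras.

```bash
cat > h.py <<'E'
from rig import readout,capture,camera_model,bot,spot_in,regions_of
import cv2,numpy as np
np.set_printoptions(precision=4,suppress=True)
def toplane(c,px,z,m=None):
    m=m or camera_model(c); K=m["camera_matrix"];P=m["pose"]
    u=(np.atleast_2d(px)-K[:2,2])/[K[0,0],K[1,1]]
    if c=="wrist":
        r=np.linalg.norm(u,axis=1,keepdims=True); d=np.c_[u/np.maximum(r,1e-9)*np.sin(r),np.cos(r)]
    else: d=np.c_[u,np.ones(len(u))]
    d=d*[1,-1,-1]@P[:3,:3].T; o=P[:3,3]
    return (o+d*((z-o[2])/d[:,2])[:,None])[:,:2]
def rect(c,mask,z,m=None):
    n,l,s,_=cv2.connectedComponentsWithStats(mask.astype(np.uint8)); 
    mask=l==1+np.argmax(s[1:,4])
    cs=max(cv2.findContours(mask.astype(np.uint8),0,cv2.CHAIN_APPROX_NONE)[0],key=len)[:,0]
    p=toplane(c,cs,z,m); (cx,cy),(w,h),a=cv2.minAreaRect((p*1000).astype(np.float32))
    if w<h: w,h,a=h,w,a+90
    return np.round([cx,cy,w,h,(a+90)%180-90],1)
E
python3 - <<'E'
from h import *
for c in ["top","scene"]:
    im=capture(c)
    for t,z in [("push_bar",.029),("dowel",.029),("short_bar",.029),("glue_stick",.017)]:
        for r in regions_of(c,t)[:2]: print(c,t,round(r["p"],2),rect(c,r["mask"],z))
    hsv=cv2.cvtColor(im,cv2.COLOR_BGR2HSV)
    m=cv2.inRange(hsv,(8,80,60),(25,255,255))
    if c=="top":
        b=np.zeros_like(m); b[135:218,325:408]=1; m=m*b
        m=cv2.morphologyEx(m,cv2.MORPH_CLOSE,np.ones((15,15)))
        print("jig plate",rect(c,m>0,.012))
        A=cv2.resize(im[150:235,185:290],None,fx=4,fy=4,interpolation=2);B=cv2.resize(im[135:220,325:410],None,fx=4,fy=4,interpolation=2)
        cv2.imwrite("pics/crop1.png",np.clip(1.5*np.hstack([A,B]),0,255))
E
```

```text
top push_bar 0.69 [245.9 324.2 167.4  26.7   7.5]
top push_bar 0.65 [531.2 247.  170.6  26.4  12.8]
top dowel 0.64 [546.3 133.4 172.3  26.    1.5]
top short_bar 0.63 [544.1 185.9  86.2  23.6   9.7]
jig plate [ 575.7 -249.9  244.2  214.8    3.3]
scene push_bar 0.76 [542.1 238.4 182.7  48.1  12.9]
scene push_bar 0.65 [ 498.9 -273.6  166.5  103.2  -51.1]
scene dowel 0.69 [554.  126.3 185.5  26.8   1.7]
scene dowel 0.59 [ 557.4 -251.9  340.6  218.6    2.6]
scene short_bar 0.64 [555.  177.8 106.1  44.7   9.4]
scene glue_stick 0.55 [ 482.4 -271.8  171.4  107.5  -51.4]
scene glue_stick 0.53 [527.  296.9 111.6  16.6   4.4][ WARN:0@4.025] global loadsave.cpp:1063 imwrite_ Unsupported depth image for selected encoder is fallbacked to CV_8U.
```

View pics/crop1.png

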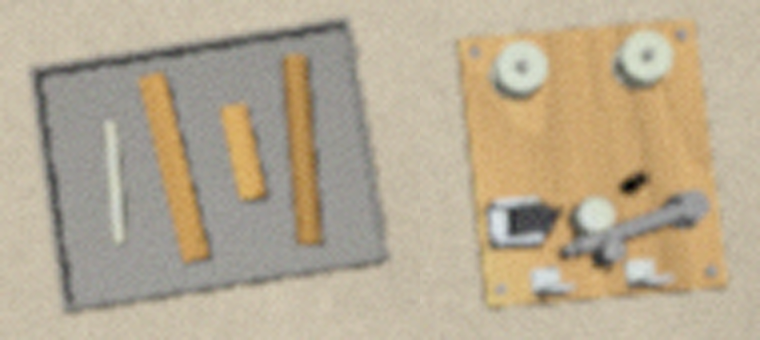

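The crop confirms the choice. The bar at native px ~(229,192) has a flat, evenly lit top and measures 170×26 mm. Its neighbour at ~(261,188) is the shaded round dowel. The jig plate measures 244×215 mm, which matches the description. I'll move now, passing over the jig for a close wrist view.

Call:
send_rows(
  moves=[
    [[0, 0, 5.06, 0, 0, 0, 0], [0, 0, 0, 2.74, -2.12, 0, 0], [0, 0, 0, 2.74, -2.12, 0, 0], [0, 0, 0, 2.74, -2.12, 0, 0], [0, 0, 0, 2.74, -2.12, 0, 0]],
  ],
)

```text
time_s: 2.4
position: [0.2805, -0.4869, 0.2226]
tcp_rot: [[0.975, 0.221, 0.0], [0.221, -0.975, -0.0], [0.0, 0.0, -1.0]]
force: [0.5, -0.5, -0.7]
opening: 0.631
```

Call:
send_rows(
  moves=[
    [[0, 0, 0, 2.74, -2.12, 0, 0], [0, 0, 0, 2.74, -2.12, 0, 0], [0, 0, 0, 2.74, -2.12, 0, 0], [0, 0, 0, 2.74, -2.12, 0, 0], [0, 0, 0, 2.74, -2.12, 0, 0]],
  ],
)

```text
time_s: 2.9
position: [0.3908, -0.3531, 0.2228]
tcp_rot: [[0.975, 0.222, 0.0], [0.222, -0.975, -0.0], [0.0, 0.0, -1.0]]
force: [1.0, 0.0, 0.6]
opening: 0.5
```

Call:
send_rows(
  moves=[
    [[0, 0, 0, 2.74, -2.12, 0, 0], [0, 0, 0, 2.74, -2.12, 0, 0], [0, 0, 0, 0, 0, 0, 0], [0, 0, 0, 0, 0, 0, 0], [0, 0, 0, 0, 0, 0, 0]],
  ],
)

```text
time_s: 3.4
position: [0.4336, -0.3015, 0.2226]
tcp_rot: [[0.975, 0.221, -0.0], [0.221, -0.975, -0.001], [-0.0, 0.001, -1.0]]
force: [0.6, -0.1, 0.3]
opening: 0.501
```

Run:
```python
from h import *
m=camera_model("wrist"); im=capture("wrist"); np.save("wm.npy",m,allow_pickle=True)
cv2.imwrite("pics/w1.png",cv2.resize(im,(768,576)))
print(m["camera_matrix"],m["pose"])
for t in ["boss","idler_arm","pawl","jig"]:
    print(t,[(np.round(d["location"],3).tolist(),round(d["p"],2)) for d in spot_in("wrist",t)][:3])
```

```text
[[297.3186   0.     257.9135]
 [  0.     297.3186 192.4617]
 [  0.       0.       1.    ]] [[ 0.2197  0.9449  0.2426  0.4997]
 [-0.9756  0.2127  0.0551 -0.2872]
 [ 0.0004 -0.2488  0.9686  0.3843]
 [ 0.      0.      0.      1.    ]]
boss [([0.549, 0.131, 0.023], 0.6), ([0.51, -0.255, 0.054], 0.57)]
idler_arm [([0.516, -0.256, 0.054], 0.61)]
pawl [([0.522, -0.19, 0.059], 0.73), ([0.515, -0.256, 0.054], 0.48)]
jig [([0.547, -0.257, 0.015], 0.87)]
```

View pics/w1.png

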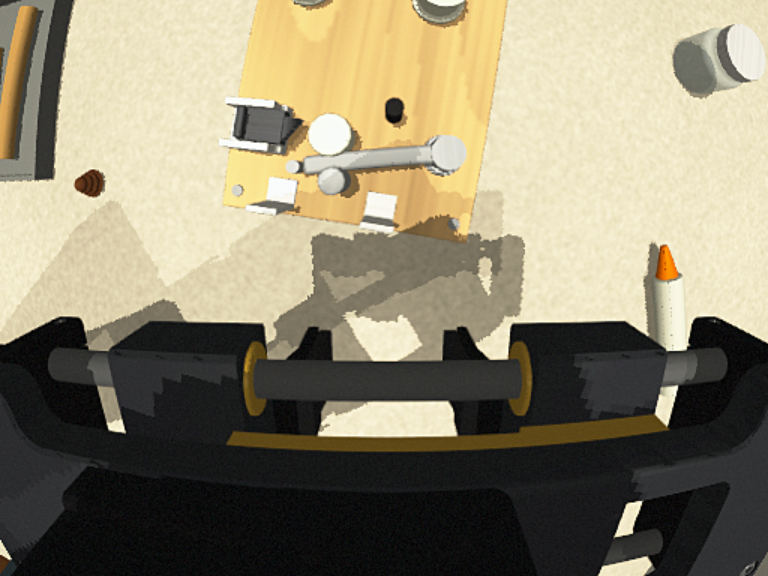

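The wrist view shows the boss top at (332,181), the arm pivot at (449,153), guard plates at (281,192) and (379,208), and the front base corners at (222,206) and (466,241).

Run:
```python
from h import *
m=np.load("wm.npy",allow_pickle=True).item()
f=lambda u,z: toplane("wrist",np.array(u)/1.5-.17,z,m)[0]
O=np.array([.5226,-.2404]); a=np.radians(3.3); R=np.array([[np.cos(a),-np.sin(a)],[np.sin(a),np.cos(a)]])
for n,u,z in [("boss",(332,180),.08),("pivot",(449,153),.06),("cornL",(222,206),.012),("cornR",(466,241),.012),("gLl",(271,178),.075),("gLr",(298,182),.075),("gRl",(367,193),.075),("gRr",(396,197),.075)]:
    p=f(u,z); print(n,p,"jig",(p-O)@R*1000)
for c,u,z in [("cL",(-.07,.095),.012),("cR",(-.07,-.12),.012)]: print(c,O+R@np.array(u))
```

```text
boss [ 0.4897 -0.2512] jig [-33.4317  -8.9028]
pivot [ 0.527  -0.3269] jig [ -0.543  -86.6548]
cornL [ 0.4476 -0.1517] jig [-69.7836  92.8312]
cornR [ 0.4622 -0.3646] jig [ -67.4118 -120.4917]
gLl [ 0.4827 -0.2076] jig [-37.9193  35.0171]
gLr [ 0.4835 -0.2274] jig [-38.2416  15.2305]
gRl [ 0.4858 -0.2763] jig [-38.8501 -33.6771]
gRr [ 0.4874 -0.2964] jig [-38.3667 -53.8557]
cL [ 0.4472 -0.1496]
cR [ 0.4596 -0.3642]
```

Call:
send_rows(
  moves=[
    [[0, 0, 0, 2.4, -4.0, 0, 0], [0, 0, 0, 2.4, -4.0, 0, 0], [0, 0, 0, 2.4, -4.0, 0, 0], [0, 0, 0, 2.4, -4.0, 0, 0], [0, 0, 0, 2.4, -4.0, 0, 0]],
  ],
)

```text
time_s: 4.15
position: [0.507, -0.0779, 0.2227]
tcp_rot: [[0.975, 0.22, 0.0], [0.22, -0.975, -0.0], [0.0, 0.0, -1.0]]
force: [0.9, 0.4, 0.2]
opening: 0.5
```

Call:
send_rows(
  moves=[
    [[0, 0, 0, 0.81, -3.9, 0, 0], [0, 0, 0, 0.81, -3.9, 0, 0], [0, 0, 0, 0.81, -3.9, 0, 0], [0, 0, 0, 0.81, -3.9, 0, 0], [0, 0, 0, 0.81, -3.9, 0, 0]],
  ],
)

```text
time_s: 4.65
position: [0.5029, 0.1212, 0.2227]
tcp_rot: [[0.975, 0.221, 0.0], [0.221, -0.975, -0.0], [0.0, 0.0, -1.0]]
force: [0.0, 1.0, -0.0]
opening: 0.502
```

Call:
send_rows(
  moves=[
    [[0, 0, 0, 0.81, -3.9, 0, 0], [0, 0, 0, 0.81, -3.9, 0, 0], [0, 0, 0, 0.81, -3.8, 0, 0], [0, 0, 0, 0, 0, 0, 0], [0, 0, 0, 0, 0, 0, 0]],
  ],
)

```text
time_s: 5.15
position: [0.5008, 0.2388, 0.2224]
tcp_rot: [[0.975, 0.223, -0.0], [0.223, -0.975, -0.001], [-0.0, 0.001, -1.0]]
force: [0.1, 0.0, -0.1]
opening: 0.502
```

Run:
```python
from h import *
mj=np.load("wm.npy",allow_pickle=True).item()
O=np.array([.5233,-.2420]); a=np.radians(3.5); R=np.array([[np.cos(a),-np.sin(a)],[np.sin(a),np.cos(a)]])
for u,z in [((271,178),.012),((298,182),.012),((367,193),.012),((396,197),.012),((332,180),.08)]:
    print((toplane("wrist",np.array(u)/1.5-.17,z,mj)[0]-O)@R*1000)
m=camera_model("wrist"); s=readout.read_state(); im=capture("wrist")
cv2.imwrite("pics/w2.png",cv2.resize(im,(768,576)))
print(s["time_s"],s["position"],s["tcp_rot"])
for t,z in [("push_bar",.029),("dowel",.029),("short_bar",.029),("glue_stick",.017)]:
    for r in regions_of("wrist",t)[:2]: print(t,round(r["p"],2),rect("wrist",r["mask"],z,m))
```

```text
[-40.8558  53.1786]
[-41.3268  29.3634]
[-42.2648 -29.5029]
[-41.7677 -53.7934]
[-34.0636  -7.1463]
5.15 [0.5008 0.2388 0.2224] [[ 0.9748  0.2232 -0.0003]
 [ 0.2232 -0.9748 -0.0007]
 [-0.0004  0.0006 -1.    ]]
push_bar 0.62 [531.2 248.2 167.1  24.9  12.4]
push_bar 0.53 [533.8 218.3 293.9 223.6 -82.8]
dowel 0.78 [543.3 138.4 169.2  25.7   2.5]
dowel 0.25 [521.9 300.2 103.1  12.5   3.4]
short_bar 0.64 [542.4 188.5  84.4  28.3  11.6]
short_bar 0.57 [505.1 559.3 176.5 171.4 -53.5]
```

View pics/w2.png

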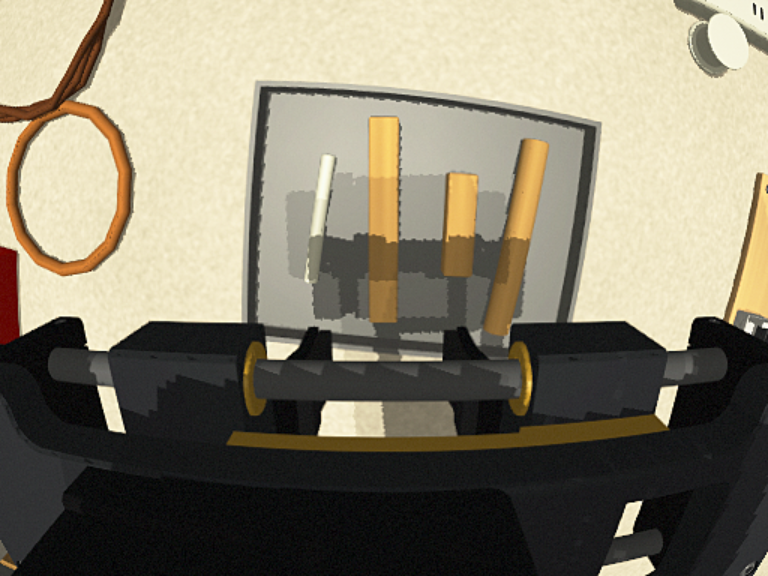

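The wrist view shows the square bar at (383,220), yaw 12.4°, centre (0.531, 0.248). The short bar is at (460,225), the round dowel at (515,235) and the glue stick at (320,218). The jig's boss and guard also check out to within 2 mm in y. Descending.

Call:
send_rows(
  moves=[
    [[0, 0, 0.4, 0.15, -0.27, 2.0, 0], [0, 0, 0, 0, 0, 3.5, 0], [0, 0, 0, 0, 0, 4, 0], [0, 0, 0, 0, 0, 4, 0], [0, 0, 0, 0, 0, 4, 0]],
  ],
)

```text
time_s: 5.9
position: [0.5025, 0.2406, 0.0466]
tcp_rot: [[0.977, 0.213, 0.001], [0.213, -0.977, 0.0], [0.001, 0.0, -1.0]]
force: [-0.1, 0.3, -0.9]
opening: 0.499
```

Call:
send_rows(
  moves=[
    [[0, 0, 0, 0, 0, 1.7, 0], [0, 0, 0, 0, 0, 1.1, 0], [0, 0, 0, 0, 0, 0.6, 0], [0, 0, 0, 0, 0, 0.3, 0], [0, 0, 0, 0, 0, 0, 0]],
  ],
)

```text
time_s: 6.4
position: [0.5025, 0.2416, 0.0112]
tcp_rot: [[0.977, 0.215, 0.001], [0.215, -0.977, 0.0], [0.001, -0.0, -1.0]]
force: [-1.2, -0.8, 0.3]
opening: 0.499
```

Close on the bar.

Call:
send_rows(
  moves=[
    [[0, 0, 0, 0, 0, 0, -1], [0, 0, 0, 0, 0, 0, -1], [0, 0, 0, 0, 0, 0, -1], [0, 0, 0, 0, 0, 0, -1], [0, 0, 0, 0, 0, 0, -1]],
  ],
)

```text
time_s: 6.9
position: [0.5021, 0.2418, 0.0111]
tcp_rot: [[0.977, 0.215, 0.001], [0.215, -0.977, 0.0], [0.001, -0.0, -1.0]]
force: [-0.3, 1.1, 3.3]
opening: 0.274
```

Call:
send_rows(
  moves=[
    [[0, 0, 0, 0, 0, -0.3, -1], [0, 0, 0, 0, 0, -0.6, -1], [0, 0, 0, 0, 0, -1, -1], [0, 0, 0, 0, 0, -1.5, -1], [0, 0, 0, 0, 0, -2, -1]],
  ],
)

```text
time_s: 7.4
position: [0.5011, 0.2414, 0.0649]
tcp_rot: [[0.977, 0.215, -0.002], [0.215, -0.977, -0.0], [-0.002, 0.0, -1.0]]
force: [0.5, -0.7, -1.0]
opening: 0.271
```

Call:
send_rows(
  moves=[
    [[0, 0, 0, 0, 0, -3, -1], [0, 0, 0, 0, 0, -3, -1], [0, 0, 0, 0, 0, -2.5, -1], [0, 0, 4.45, 0, 0, -1, -1], [0, 0, 4.45, 0, 0, 0, -1]],
  ],
)

```text
time_s: 7.9
position: [0.503, 0.242, 0.1625]
tcp_rot: [[0.998, 0.058, 0.005], [0.058, -0.998, 0.001], [0.005, -0.001, -1.0]]
force: [0.5, -0.2, -1.2]
opening: 0.267
```

Call:
send_rows(
  moves=[
    [[0, 0, 0, -0.7, 1.9, 0, -1], [0, 0, 0, -1.1, 3.0, 0, -1], [0, 0, 0, -1.385, 3.75, 0, -1], [0, 0, 0, -1.385, 3.75, 0, -1], [0, 0, 0, -1.385, 3.75, 0, -1]],
  ],
)

```text
time_s: 8.4
position: [0.4515, 0.0756, 0.1602]
tcp_rot: [[0.998, 0.062, 0.001], [0.062, -0.998, -0.0], [0.001, 0.0, -1.0]]
force: [0.6, -0.2, -0.9]
opening: 0.273
```

Call:
send_rows(
  moves=[
    [[0, 0, 0, -1.385, 3.75, 0, -1], [0, 0, 0, -1.385, 3.75, 0, -1], [0, 0, 0, -1.385, 3.75, 0, -1], [0, 0, 0, -1.385, 3.75, 0, -1], [0, 0, 0, -1.385, 3.75, 0, -1]],
  ],
)

```text
time_s: 8.9
position: [0.3939, -0.1161, 0.1602]
tcp_rot: [[0.998, 0.061, 0.001], [0.061, -0.998, -0.001], [0.001, 0.001, -1.0]]
force: [0.5, -1.1, -0.1]
opening: 0.273
```

Call:
send_rows(
  moves=[
    [[0, 0, 0, -1.385, 3.75, 0, -1], [0, 0, 0, -1.385, 3.75, 0, -1], [0, 0, 0, -1.385, 3.75, 0, -1], [0, 0, 0, -1.0, 2.6, 0, -1], [0, 0, 0, 0, 0, 0, -1]],
  ],
)

```text
time_s: 9.4
position: [0.3517, -0.2603, 0.1604]
tcp_rot: [[0.998, 0.056, 0.002], [0.056, -0.998, -0.004], [0.002, 0.004, -1.0]]
force: [0.5, 0.4, -0.3]
opening: 0.274
```

Run:
```python
from h import *
m=camera_model("wrist"); s=readout.read_state(); im=capture("wrist")
cv2.imwrite("pics/w3.png",cv2.resize(im,(768,576)))
print(s["time_s"],s["position"],s["tcp_rot"],s["opening"])
for r in regions_of("wrist","push_bar")[:2]: print(round(r["p"],2),rect("wrist",r["mask"],s["position"][2]+.018,m))
np.save("wm.npy",m,allow_pickle=True)
```

```text
9.4 [ 0.3517 -0.2603  0.1604] [[ 0.9984  0.0564  0.0024]
 [ 0.0564 -0.9984 -0.004 ]
 [ 0.0022  0.0041 -1.    ]] 0.27387220686985414
0.74 [ 411.3 -257.3  109.7   24.1    3.5]
0.54 [ 471.1 -266.8   70.3   24.2  -80.6]
```

View pics/w3.png

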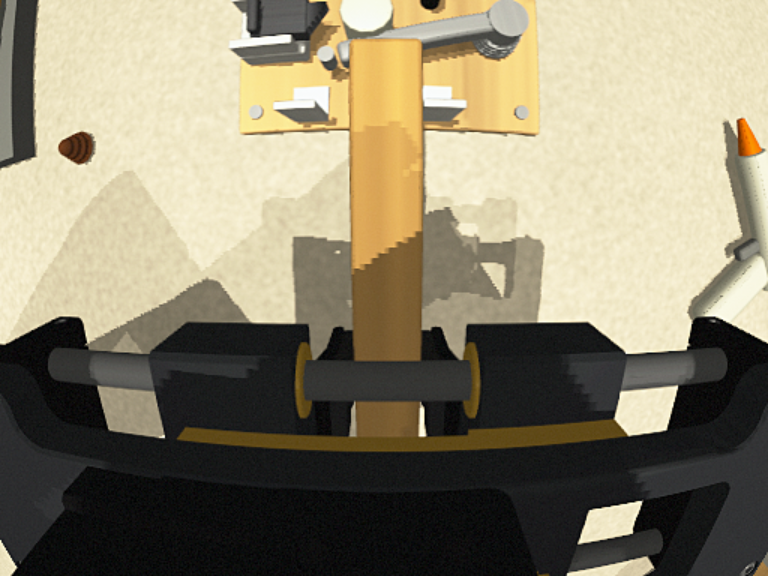

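The bar is held straight, yaw 3.5°, with its tip at (387,40). That puts the tip at jig (-58,-8) mm, 14 mm ahead of the boss and centred between the plates at (305,105) and (443,100). I'll shift it 5 mm towards +y and lower it through the gap from above.

Call:
send_rows(
  moves=[
    [[0, 0, 0, 0, -0.5, 0, -1], [0, 0, 0, 0, 0, 2.0, -1], [0, 0, 0, 0, 0, 2.5, -1], [0, 0, 0, 0, 0, 2.5, -1], [0, 0, 0, 0, 0, 1.5, -1]],
  ],
)

```text
time_s: 10.0
position: [0.351, -0.2485, 0.0735]
tcp_rot: [[0.998, 0.064, -0.002], [0.064, -0.998, 0.002], [-0.002, -0.002, -1.0]]
force: [-0.0, 0.8, -0.9]
opening: 0.271
```

Call:
send_rows(
  moves=[
    [[0, 0, 0, 0, 0, 0.9, -1], [0, 0, 0, 0, 0, 0.6, -1], [0, 0, 0, 0, 0, 0.3, -1], [0, 0, 0, 0, 0, 0, -1], [0, 0, 0, 0, 0, 0, -1]],
  ],
)

```text
time_s: 10.5
position: [0.3516, -0.2513, 0.057]
tcp_rot: [[0.998, 0.061, 0.001], [0.061, -0.998, -0.001], [0.001, 0.001, -1.0]]
force: [0.7, -0.7, -0.9]
opening: 0.273
```

Run:
```python
from h import *
m=camera_model("wrist"); s=readout.read_state(); im=capture("wrist"); im2=capture("scene")
cv2.imwrite("pics/w4.png",np.hstack([cv2.resize(im[:200,120:400],(420,300)),cv2.resize(im2[190:310,55:195],(350,300))]))
print(s["time_s"],s["position"],s["tcp_rot"][:,0],s["force"])
for r in regions_of("wrist","push_bar")[:2]: print(round(r["p"],2),rect("wrist",r["mask"],s["position"][2]+.018,m))
```

```text
10.5 [ 0.3516 -0.2513  0.057 ] [0.9981 0.0612 0.0007] [ 0.748  -0.6884 -0.8627]
0.91 [ 410.7 -247.9  109.6   24.2    3.8]
```

View pics/w4.png

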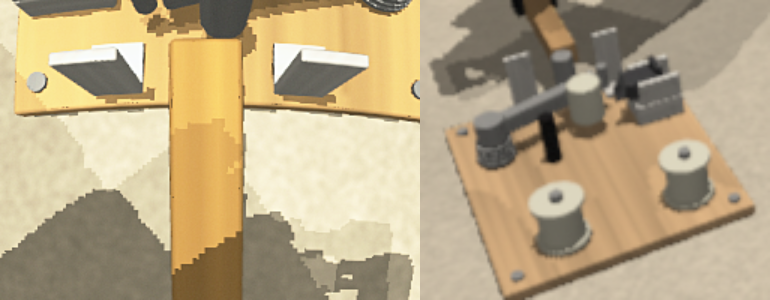

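Both views show the tip inside the guard gap, just in front of the boss and about 3 mm too far towards +y. Shifting 3 mm and pushing.

Call:
send_rows(
  moves=[
    [[0, 0, 0, 0, 0.3, 0, -1], [0, 0, 0, 0.6, 0, 0, -1], [0, 0, 0, 0.6, 0, 0, -1], [0, 0, 0, 0.5, 0, 0, -1], [0, 0, 0, 0.4, 0, 0, -1]],
  ],
)

```text
time_s: 11.15
position: [0.371, -0.2508, 0.0563]
tcp_rot: [[0.998, 0.063, -0.004], [0.063, -0.998, 0.004], [-0.004, -0.004, -1.0]]
force: [-6.0, 2.2, 1.6]
opening: 0.271
```

Call:
send_rows(
  moves=[
    [[0, 0, 0, 0.4, 0, 0, -1], [0, 0, 0, 0.4, 0, 0, -1], [0, 0, 0, 0.4, 0, 0, -1], [0, 0, 0, 0.4, 0, 0, -1], [0, 0, 0, 0, 0, 0, -1]],
  ],
)

```text
time_s: 11.65
position: [0.3841, -0.2474, 0.0557]
tcp_rot: [[0.998, 0.065, -0.01], [0.065, -0.998, 0.009], [-0.01, -0.009, -1.0]]
force: [-8.6, 2.3, 0.2]
opening: 0.269
```

Call:
send_rows(
  moves=[
    [[0, 0, 0, 0.4, 0, 0, -1], [0, 0, 0, 0.4, 0, 0, -1], [0, 0, 0, 0.4, 0, 0, -1], [0, 0, 0, 0.3, 0, 0, -1], [0, 0, 0, 0, 0, 0, -1]],
  ],
)

```text
time_s: 12.15
position: [0.3992, -0.2466, 0.0554]
tcp_rot: [[0.998, 0.065, -0.01], [0.065, -0.998, 0.008], [-0.009, -0.009, -1.0]]
force: [-7.6, 2.0, -1.4]
opening: 0.27
```

Run:
```python
from h import *
m=camera_model("wrist"); s=readout.read_state(); im=capture("wrist"); im2=capture("scene")
cv2.imwrite("pics/w5.png",np.hstack([cv2.resize(im[:200,120:400],(420,300)),cv2.resize(im2[190:310,55:195],(350,300))]))
print(s["time_s"],s["position"],s["tcp_rot"][:,0],s["force"])
for r in regions_of("wrist","push_bar")[:2]: print(round(r["p"],2),rect("wrist",r["mask"],s["position"][2]+.018,m))
```

```text
12.15 [ 0.3992 -0.2466  0.0554] [ 0.9979  0.0647 -0.0094] [-7.6064  2.0055 -1.3769]
0.9 [ 458.6 -243.   108.7   24.6    4. ]
```

View pics/w5.png

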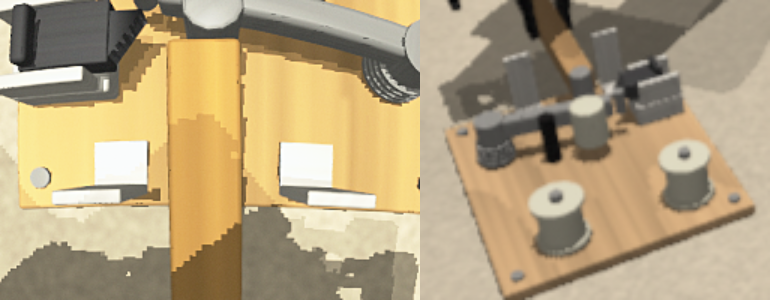

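The tip is now at jig x ≈ -10, which puts the tensioner at about 0.41 rad. The force dropped to 7.6 N after the pawl peak, so the click has passed. The bar sits centred on the boss. I'll ease on to the stop.

Call:
send_rows(
  moves=[
    [[0, 0, 0, 0.2, 0, 0, -1], [0, 0, 0, 0.2, 0, 0, -1], [0, 0, 0, 0.1, 0, 0, -1], [0, 0, 0, 0, 0, 0, -1], [0, 0, 0, 0, 0, 0, -1]],
  ],
)

```text
time_s: 12.8
position: [0.4037, -0.2461, 0.0554]
tcp_rot: [[0.998, 0.065, -0.011], [0.065, -0.998, 0.009], [-0.01, -0.009, -1.0]]
force: [-8.2, 2.5, -0.8]
opening: 0.278
```

Call:
send_rows(
  moves=[
    [[0, 0, 0, 0.1, 0, 0, -1], [0, 0, 0, 0.1, 0, 0, -1], [0, 0, 0, 0, 0, 0, -1], [0, 0, 0, 0, 0, 0, -1], [0, 0, 0, 0, 0, 0, -1]],
  ],
)

```text
time_s: 13.3
position: [0.4055, -0.2459, 0.0554]
tcp_rot: [[0.998, 0.065, -0.011], [0.065, -0.998, 0.009], [-0.01, -0.01, -1.0]]
force: [-8.6, 2.8, -0.2]
opening: 0.269
```

Call:
send_rows(
  moves=[
    [[0, 0, 0, 0.1, 0, 0, -1], [0, 0, 0, 0.1, 0, 0, -1], [0, 0, 0, 0, 0, 0, -1], [0, 0, 0, 0, 0, 0, -1], [0, 0, 0, 0, 0, 0, -1]],
  ],
)

```text
time_s: 13.8
position: [0.4063, -0.2454, 0.0553]
tcp_rot: [[0.998, 0.064, -0.013], [0.065, -0.998, 0.01], [-0.013, -0.011, -1.0]]
force: [-11.7, 1.4, 0.4]
opening: 0.271
```

Run:
```python
from h import *
m=camera_model("wrist"); s=readout.read_state(); im=capture("wrist"); im2=capture("scene")
cv2.imwrite("pics/w6.png",np.hstack([cv2.resize(im[:200,120:400],(420,300)),cv2.resize(im2[190:310,55:195],(350,300))]))
print(s["time_s"],s["position"],s["tcp_rot"][:,0],s["force"],s["opening"])
for r in regions_of("wrist","push_bar")[:2]: print(round(r["p"],2),rect("wrist",r["mask"],s["position"][2]+.018,m))
```

```text
13.8 [ 0.4063 -0.2454  0.0553] [ 0.9978  0.0645 -0.0126] [-11.7011   1.4305   0.4132] 0.27083658163406743
0.73 [ 519.8 -273.4  113.6   34.    86. ]
0.64 [ 465.9 -242.   109.1   24.9    4.3]
```

View pics/w6.png

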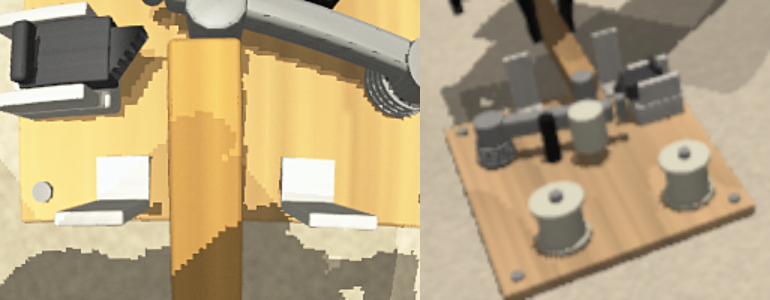

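The force rose from 8.6 to 11.7 N for only 0.8 mm of motion out of 2 mm commanded. The tip is at jig x ≈ -3, so the boss is at +7, the back stop. The pawl is seated. I'll do a short hold check, then hand in.

Call:
send_rows(
  moves=[
    [[0, 0, 0, 0, 0, 0, -1], [0, 0, 0, 0, 0, 0, -1], [0, 0, 0, 0, 0, 0, -1], [0, 0, 0, 0, 0, 0, -1], [0, 0, 0, 0, 0, 0, -1]],
  ],
)

```text
time_s: 14.45
position: [0.4063, -0.2454, 0.0553]
tcp_rot: [[0.998, 0.064, -0.013], [0.065, -0.998, 0.01], [-0.013, -0.011, -1.0]]
force: [-11.5, 0.9, 0.4]
opening: 0.275
```

Run:
```python
from h import *
s=readout.read_state(); print(s["time_s"],s["position"],s["force"],s["opening"],np.abs(s["qvel"]).max())
if s["force"][0]<-6 and s["opening"]>.2: print(bot.hand_in())
```

```text
14.45 [ 0.4063 -0.2454  0.0553] [-11.5476   0.8546   0.4397] 0.2749857268346636 0.10484686901744211
the job is handed in; nothing more can be done
None
```

I gripped the push bar 30 mm behind its centre and lifted it out of the tray. I lowered it through the guard gap, pushed the tensioner arm past its click to the back stop, and handed in at 14.5 s while still holding it there.

**Last checks:**
- **Arm position:** the bar's tip measured at jig x ≈ -3 mm, which puts the boss at about +7 mm, at its back stop (about 0.5 rad).
- **Push and grip:** the push was steady at about 11.5 N. It rose at the end with almost no motion, as expected at a hard stop. The bar was still gripped at about 24 mm opening.
- **Bar level:** it was within 1° of level, with its underside at about 49 mm.
- **Pawl:** it looked back at rest behind the tooth in the last picture. I could not read the joint values, so the arm angle and pawl state come from the images and the force.

**Disagreements and gaps:** the spotter's "boss" points were partly wrong, including one in the tray, so I used my own measurements from the wrist camera. The wrist view put the guard plates' rear feet near jig x -41 mm, not the stated -62 mm; their y positions agreed. I did not re-measure the tray pieces or the bystanders at the end.

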